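# Clamp a turned hub in a tilted quick-action vise by feel and lock its cam

## Robot

A 6-joint arm with a two-finger parallel gripper is mounted at the origin on a cart in front of the work surface, level with it; the furniture and walls round the work are solid. World frame = base frame: x ahead of the robot, y to its left, z up, the work surface at z = 0. Lengths are in m, angles in rad, forces in N, time in s.
With the tool pointing down it reaches from about 0.275 to 1 m from the base axis. Payload 8.4 kg.
Tool frame: the origin (TCP) lies on the centre line of the jaws, within the pads' length; the fingertips stand 17 mm ahead of it and the grasp point (between the pads) lies 2 mm behind it (bot.tcp_to_tips is the y of the fingertips in the tool frame, in m); y points along the fingers, z is the direction in which the jaws open and shut, and the axes are right-handed (so a half turn about y gives the same grasp; the last joint's range is limited). The gripper opens to 85 mm and grips with 20 to 120 N. Pads are 22 mm wide; open, the fingers measure 114 mm over their backs; the gripper's body (76 mm by 85 mm) begins 54 mm behind the grasp point. The pads swing forward as they close: fully open they stand 13 mm farther back than shut.
Start: joints at [1.301, 0.353, 1.633, -0, 1.155, -0.002], TCP at [0.165, 0.603, 0.248] pointing down, gripper open.
Joint ranges: [-2.63, 2.63], [-0.92, 2.1], [0.06, 2.66], [-1.3, 4.44], [0, 2.69], [-3.02, 3.02]. Speed limits (rad/s): [2.22, 2.22, 2.79, 3.14, 3.14, 3.14].

## Interface

Orientations are given as a unit quaternion [x, y, z, w].
In Python, from workcell import bot, hand, kinematics, get_obs, vision, hand_in gives the robot as it stands. The module is installed in compiled form; this text tells all that it offers. Calls block until the motion is done:
- bot.reach(position, orientation): joint-space move of the TCP to a pose.
- bot.servo_line(position, ori=None, velocity=0.15): straight line of the TCP; ori=None keeps the orientation; velocity is the mean speed in m/s.
- bot.goto_joints(angles): joint-space move.
- hand.move_gripper(opening, strength=None): finger opening in m; strength is the grip in N (None keeps the last); returns when the fingers have stopped.
- bot.dwell(seconds).
- kinematics.solve_ik(position, orientation): joint angles nearest the present ones, or None.
- get_obs(): the state.
- vision.read_camera(name): name is "scene" or "top" or "wrist"; returns a dict with "frame" (420x560x3 uint8, red, green, blue), "intrinsics" (3x3 intrinsics, pixels), "view" (4x4, takes a point from world to camera coordinates). Camera axes: x right, y down, z forward; pixel columns grow to the right and rows downward; lengths in m; the calibration is good to about 2 mm. A picture is of the moment at which its call begins. There is no depth.
A pose or a line that the arm cannot do raises bot.IKError and nothing moves.
- hand_in(): hands the job in, once; it reports no verdict.
The state is a dict: "time_s": time; "joint_pos": joint angles; "joint_vel": joint speeds; "joint_efforts": joint torques, N m; "position": TCP position; "orientation": TCP orientation; "wrist_force": force on the tool from outside, world axes, zero at the start; "ft_torque": the same for the moment, N m; "gripper_width": finger opening in m.
Only numpy, scipy, OpenCV 4.12 (cv2) and the standard library are available. Lean on these libraries where they do the work, as an engineer would, in place of code of your own. Each camera call takes 0.05 s, during which the arm holds its last target.

## Task

Clamp the turned steel hub in the tilted quick-action vise, ready for angle drilling: set it flange down flat on the sloping bed, between the jaws and midway across them, and let go of it. Then slide the lower jaw up by the knob on its rod, gently, until you feel the hub come up hard against the fixed upper jaw, and give it a firm push there (some 20 N at the knob) without ramming it. Finally let go of the knob and swing the cam lever over towards you until it lies parallel with the bed, which locks the rod; leave the hub nipped between both jaws, and leave the oil can, wooden block, caliper and bolt where they are.

Things in the scene. Friction and masses are not known exactly. Their poses are not given: they have to be found in the camera images.
- hub: turned steel coupling hub: round flange 66 mm in diameter, 14 mm thick, with a round boss 36 mm in diameter and 24 mm high on top (38 mm in all), 0.3 to 0.5 kg. Starts flange down on the bench to the left of the vise. Origin: centre of the flange's underside; z up along the boss. Grip it by the boss.
- vise: the vise's base, bolted to the bench: grey plate 225x130x15 mm and two quadrant cheeks, 109 mm apart outside, that carry the sloping bed. Origin: under its middle; x to the upper end, z up. On the bed's low end (vise_bed x = -102 to -72 mm) stands the nose that guides the rod and carries the cam lock, 64 mm wide, 56 mm high.
- vise_bed: the vise's bed, 200 mm long, 90 mm wide, tilted 30 degrees, low end to the robot. Origin: middle of its upper surface, 130 mm above the bench; x up the slope along the jaw travel, y across to the left, z square out of the surface. The hub lies on z = 0. Smooth: a hub let go may slide down until it leans on the moving jaw, which does no harm.
- fixed_jaw: the fixed jaw at the upper end of the bed, grey casting with a steel jaw plate, 90 mm wide, 36 mm high above the bed. Same origin and axes as vise_bed; its clamping face is the plane x = +70 mm and looks down the slope. A rigid stop.
- vise_jaw (a joint): travel of the moving lower jaw in m: 0 open (starts 0 to 0.015), grows up the slope, at most 0.060. Its face, 32 mm high, is at vise_bed x = -35 mm + travel. Jaw, rod and knob move as one and stay where left: about 8 N to slide, 10 to 12 N when pushing the hub; what is pushed beyond that presses the hub on the fixed jaw.
- knob (a point): middle of the black palm knob at the low end of the jaw's rod: round, 32 mm in diameter, 30 mm long, axis along the bed's x; at vise_bed x = -186 mm + travel, y = 0, z = +16 mm. Its free end faces down the slope. Pinch it across the bed's y with a tool about square to the bed (upright, its body would meet the nose at the end of the travel), or push its free end. Axes as vise_bed.
- cam_lever (a joint): angle of the cam lever in rad: at 0 it leans 20 degrees up the slope from square to the bed; it grows as the lever swings down towards the robot. At 1.92 it lies parallel with the bed, pointing down the slope, and the rod is locked (free below about 1.5; ends at 2.25). Starts 0 to 0.25. Stays where left; takes 1 to 3 N at the ball.
- lever_ball (a point): centre of the black ball, 25 mm in diameter, at the end of the cam lever on the right-hand side of the vise, 92 mm from lever_hinge. The arm is a 10 mm steel rod. The lever turns about the bed's y axis, so a grip across y can follow the arc without turning.
- lever_hinge (a point): point on the cam lever's axis in the plane in which the ball swings: vise_bed x = -87 mm, y = -95 mm, z = +45 mm. The axis runs along the bed's y. Axes as vise_bed.
- oil_can: bystander: dark green pump oil can with a thin bent spout, 188 mm high, base 68 mm in diameter, beyond the hub; origin on the bench under the middle of can and spout. Leave it alone.
- wood_block: bystander: light wooden packing block 45x110x32 mm, on the bench to the right of the vise. Leave it alone.
- caliper: bystander: steel vernier caliper 70x211x9 mm lying on the bench at the right. Leave it alone.
- bolt: bystander: hexagon bolt 89 mm long, 22 mm over the head, lying on the bench beyond the hub, to the left. Leave it alone.
There are look-alikes about, which are no part of the job. Leave any green or orange look-alike of the hub alone.

How it is judged:
On the way, in this order (a step that is already met when the one before it is completed fails the run):
1. the hub lies flat on the bed between the jaws, midway across, and has been let go (y of hub in the frame of vise_bed between -0.015 and 0.015 m and z of hub in the frame of vise_bed between -0.003 and 0.004 m and angle between the z axis of hub and the z axis of vise_bed, either way round below 0.08 rad and angle between hub's own z axis and vertical below 0.8 rad and contact force between the fingers and hub below 0.1 N and x of hub in the frame of vise_bed between -0.008 and 0.04 m), for 0.2 s.
2. with the cam lever still free, the jaw presses the hub home on the fixed jaw with more than 4 N (y of hub in the frame of vise_bed between -0.015 and 0.015 m and z of hub in the frame of vise_bed between -0.003 and 0.004 m and angle between the z axis of hub and the z axis of vise_bed, either way round below 0.08 rad and angle between hub's own z axis and vertical below 0.8 rad and contact force between hub and fixed_jaw above 4 N and value of joint cam_lever below 1.2 rad and contact force between the fingers and hub below 0.1 N), for 0.2 s.
At the end, for the whole second after the job is handed in: the hub lies flat on the bed (4.5 degrees, 4 mm), within 15 mm of midway across, nipped between the jaws: within 1.5 mm of the fixed jaw and with the moving jaw closed to 67.5 mm or less; the cam lever lies parallel with the bed within 8 degrees; hub and lever at rest (y of hub in the frame of vise_bed between -0.015 and 0.015 m and z of hub in the frame of vise_bed between -0.003 and 0.004 m and angle between the z axis of hub and the z axis of vise_bed, either way round below 0.08 rad and angle between hub's own z axis and vertical below 0.8 rad and x of hub in the frame of vise_bed above 0.0355 m and value of joint vise_jaw above 0.0375 m and value of joint cam_lever between 1.78 and 2.06 rad and velocity of joint cam_lever below 0.05 rad/s and linear speed of hub below 0.01 m/s); the robot touches nothing.
It fails at once if the hub is rammed: more than 60 N between hub and fixed jaw (contact force between hub and fixed_jaw above 60 N).
It fails at once if the oil can, wooden block, caliper or bolt is moved by more than 30 mm (distance of any of oil_can, wood_block, caliper, bolt from where it was at the start of the episode above 0.03 m).
It also fails if it takes over 66 s, if anything falls off the work surface, if the arm or the gripper's body presses on something with over 40 N, if the wrist force passes 120 N, or if a joint passes its speed limit or range.

## Working session

There is one attempt and no reset: what is moved stays moved. The work goes in short steps, each a Python script; the robot and the scene stay as the last script left them, time stands still between calls to the robot, and variables do not carry over. Pictures are saved under pics/ and viewed, and the job is handed in when it is done.

```bash
mkdir -p pics; ls; python3 - <<'E'
from workcell import bot, hand, kinematics, get_obs, vision
import cv2, numpy as np
o=get_obs(); print({k:np.round(v,3).tolist() for k,v in o.items()}, bot.tcp_to_tips)
for n in ["scene","top","wrist"]:
    r=vision.read_camera(n); cv2.imwrite(f"pics/{n}0.png",r["frame"][:,:,::-1]); print(n,np.round(r["intrinsics"],1).tolist(),np.round(r["view"],4).tolist())
    np.savez(f"{n}0.npz",**r)
E
```

```text
pics
{'time_s': 0.0, 'joint_pos': [1.301, 0.354, 1.634, -0.0, 1.155, -0.002], 'joint_vel': [-0.0, 0.0, -0.0, -0.001, -0.001, -0.001], 'joint_efforts': [-0.003, -60.527, -34.205, -0.0, 0.01, 0.0], 'position': [0.165, 0.602, 0.248], 'orientation': [0.701, -0.094, 0.094, -0.7], 'wrist_force': [0.402, -0.828, -0.935], 'ft_torque': [0.013, 0.028, -0.015], 'gripper_width': 0.086} 0.017
scene [[407.5, 0.0, 282.7], [0.0, 407.5, 209.1], [0.0, 0.0, 1.0]] [[0.9028, -0.4299, 0.0121, -0.4817], [-0.3155, -0.6812, -0.6607, 0.2764], [0.2922, 0.5927, -0.7506, 1.0719], [0.0, 0.0, 0.0, 1.0]]
top [[448.8, 0.0, 278.3], [0.0, 448.8, 201.6], [0.0, 0.0, 1.0]] [[-0.0193, -0.9998, 0.0085, 0.0117], [-0.997, 0.0186, -0.0751, 0.5564], [0.0749, -0.01, -0.9971, 1.3383], [0.0, 0.0, 0.0, 1.0]]
wrist [[345.5, 0.0, 277.7], [0.0, 345.5, 210.8], [0.0, 0.0, 1.0]] [[0.265, 0.9642, -0.001, -0.6248], [0.9139, -0.2509, 0.3191, -0.0417], [0.3074, -0.0855, -0.9477, 0.3817], [0.0, 0.0, 0.0, 1.0]]
```

View pics/scene0.png

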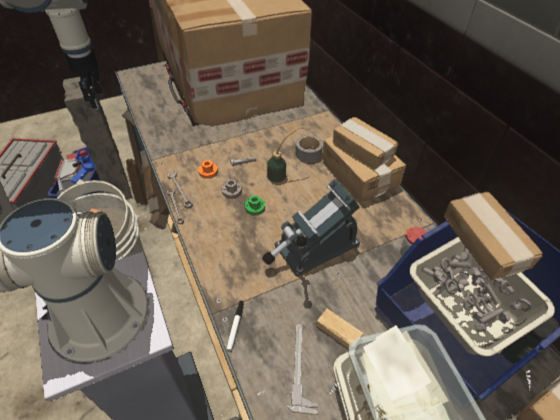

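View pics/top0.png

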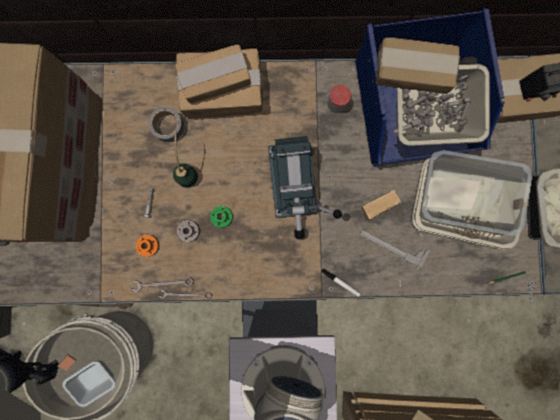

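View pics/wrist0.png

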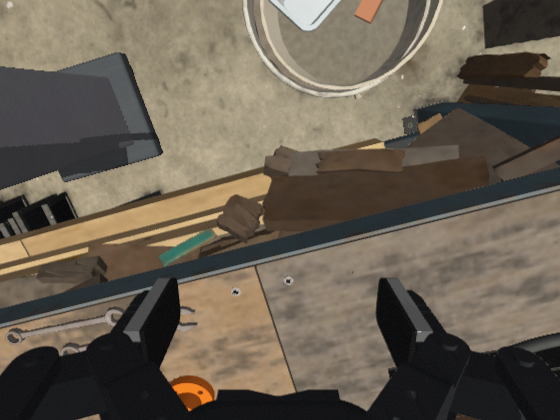

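Hub candidates in the top view are orange (147,245), green (221,217) and grey steel (187,231). The ring at (166,124) is too big. By the description it is the grey one at (187,231). I'll check it and the vise in close crops.

```bash
python3 - <<'E'
import cv2, numpy as np
t=cv2.imread("pics/top0.png"); s=cv2.imread("pics/scene0.png")
a=cv2.resize(t[190:260,130:240],None,fx=5,fy=5,interpolation=cv2.INTER_CUBIC)
cv2.imwrite("pics/c_hub.png",a)
cv2.imwrite("pics/c_vise.png",cv2.resize(t[130:245,255:360],None,fx=5,fy=5,interpolation=cv2.INTER_CUBIC))
cv2.imwrite("pics/c_vise_s.png",cv2.resize(s[170:285,250:375],None,fx=5,fy=5,interpolation=cv2.INTER_CUBIC))
E
```

```text
(no output)
```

View pics/c_hub.png

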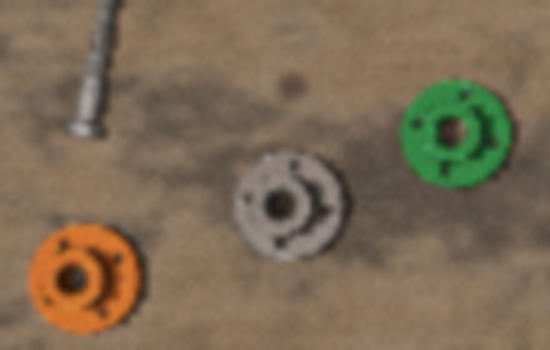

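View pics/c_vise.png

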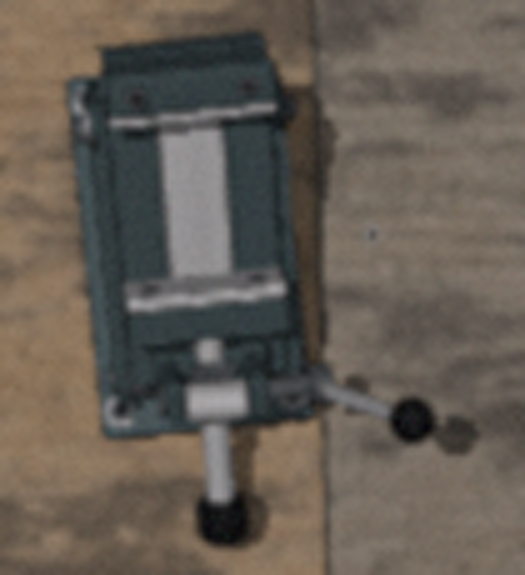

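View pics/c_vise_s.png

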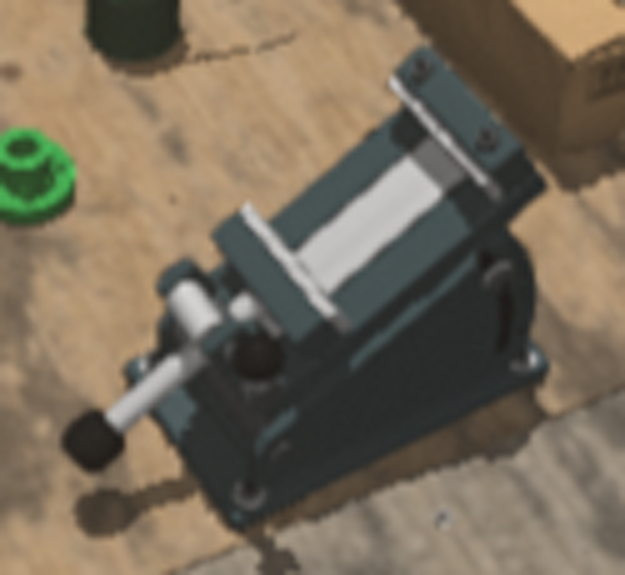

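Top crop: the grey steel hub is the middle one, boss centre about crop (281,204), between orange and green. The vise crops show the fixed-jaw edge, jaw, knob (crop 222,520) and lever ball (crop 411,419). Next I'll solve for the positions.

```bash
cat > h.py <<'E'
import numpy as np, cv2
from scipy.optimize import least_squares
from scipy.spatial.transform import Rotation as R
def proj(c,P):
    P=np.atleast_2d(P); q=P@c["view"][:3,:3].T+c["view"][:3,3]; q=q@c["intrinsics"].T; return q[:,:2]/q[:,2:]
def ray(c,uv):
    d=np.linalg.solve(c["intrinsics"],[uv[0],uv[1],1]); Rm=c["view"][:3,:3]; return -Rm.T@c["view"][:3,3], Rm.T@d
def onplane(c,uv,z):
    o,d=ray(c,uv); return o+d*(z-o[2])/d[2]
def tri(c1,u1,c2,u2):
    o1,d1=ray(c1,u1);o2,d2=ray(c2,u2)
    s=np.linalg.lstsq(np.c_[d1,-d2],o2-o1,rcond=None)[0]
    a=o1+d1*s[0];b=o2+d2*s[1]; return (a+b)/2,np.linalg.norm(a-b)
def bedR(yaw): return R.from_euler('z',yaw).as_matrix()@R.from_euler('y',-30,degrees=True).as_matrix()
def bed2w(x,y,yaw,p): return np.array([x,y,.130])+np.atleast_2d(p)@bedR(yaw).T
def base2w(x,y,yaw,p): return np.array([x,y,0])+np.atleast_2d(p)@R.from_euler('z',yaw).as_matrix().T
E
python3 - <<'E'
from h import *
T=dict(np.load("top0.npz"));S=dict(np.load("scene0.npz"))
def blob(c,mask,box,k=3):
    u0,v0,u1,v1=box; m=np.zeros(mask.shape,np.uint8); m[v0:v1,u0:u1]=mask[v0:v1,u0:u1]
    n,l,st,ce=cv2.connectedComponentsWithStats(m.astype(np.uint8))
    i=1+np.argmax(st[1:,4]); return ce[i],st[i].tolist()
# hub by saturation
hs=cv2.cvtColor(T["frame"],cv2.COLOR_RGB2HSV)
c,s=blob(T,((hs[...,1]<60)&(hs[...,2]>90)).astype(np.uint8),(172,215,204,248)); print("hub top blob",c,s)
f=lambda u,v,u0,v0:(u0+(u+.5)/5-.5,v0+(v+.5)/5-.5)
print("bore", onplane(T,f(281,204,130,190),.038),"blob flange", onplane(T,c,.02))
dk=lambda c:((c["frame"].max(2)<45)).astype(np.uint8)
for nm,cc,b in [("knobT",T,(290,222,312,245)),("ballT",T,(330,205,344,222)),("knobS",S,(258,248,280,268)),("ballS",S,(293,232,310,248))]:
    print(nm,*blob(cc,dk(cc),b))
E
```

```text
hub top blob [186.38461538 230.58769231] [176, 220, 22, 23, 325]
bore [0.47456886 0.27775807 0.038     ] blob flange [0.47423724 0.27954212 0.02      ]
knobT [299.7 233.8] [295, 229, 10, 10, 80]
ballT [336.90740741 213.64814815] [333, 210, 9, 8, 54]
knobS [268.08108108 258.08108108] [263, 253, 11, 11, 74]
ballS [300.96590909 241.19318182] [295, 236, 12, 10, 88]
```

```bash
python3 - <<'E'
from h import *
T=dict(np.load("top0.npz"));S=dict(np.load("scene0.npz"))
kT,bT,kS,bS=[299.7,233.8],[336.9,213.6],[268.1,258.1],[301,241.2]
print("knob",*tri(T,kT,S,kS)); print("ball",*tri(T,bT,S,bS))
ft=lambda u,v:(255+(u+.5)/5-.5,130+(v+.5)/5-.5); fs=lambda u,v:(250+(u+.5)/5-.5,170+(v+.5)/5-.5)
# bed corners
obs=[(T,ft(110,129),lambda p:bed2w(*p[:3],[.07,.045,.036])),(T,ft(278,113),lambda p:bed2w(*p[:3],[.07,-.045,.036])),
(T,ft(68,82),lambda p:base2w(*p[:3],[.1125,.065,.015])),(T,ft(105,437),lambda p:base2w(*p[:3],[-.1125,.065,.015])),(T,ft(315,416),lambda p:base2w(*p[:3],[-.1125,-.065,.015])),
(S,fs(235,528),lambda p:base2w(*p[:3],[-.1125,-.065,0.0])),(S,fs(546,370),lambda p:base2w(*p[:3],[.1125,-.065,.008])),
(S,fs(392,84),lambda p:bed2w(*p[:3],[.07,.045,.036])),(S,fs(494,190),lambda p:bed2w(*p[:3],[.07,-.045,.036])),
(T,kT,lambda p:bed2w(*p[:3],[-.186+p[3],0,.016])),(S,kS,lambda p:bed2w(*p[:3],[-.186+p[3],0,.016])),
*[(c,u,lambda p:bed2w(*p[:3],[-.087+.092*np.sin(.349-p[4]),-.095,.045+.092*np.cos(.349-p[4])])) for c,u in((T,bT),(S,bS))]]
fun=lambda p:np.concatenate([proj(c,g(p))[0]-u for c,u,g in obs])
r=least_squares(fun,[.6,0,0,.005,.1],loss="soft_l1"); print(np.round(r.x,4)); print(np.round(r.fun.reshape(-1,2),1))
E
```

```text
knob [ 0.45864145 -0.059739    0.05520975] 0.001508837762496014
ball [ 0.50815018 -0.14852521  0.21271601] 0.0002863395665247475
[ 6.275e-01 -4.440e-02  7.990e-02  5.000e-04  1.509e-01]
[[ 0.5  0. ]
 [ 0.5 -0. ]
 [-0.2 -1.9]
 [-0.4  0. ]
 [ 0.2  0. ]
 [-0.1  1.9]
 [ 1.8  0.2]
 [-1.4 -1.3]
 [-2.6 -1.3]
 [-0.6 -0.5]
 [-0.3  0.3]
 [ 0.3 -0.1]
 [ 0.1  0.2]]
```

The vise fits to 1–2 px: (0.628,-0.044), yaw 0.08, travel about 0, lever about 0.15. Triangulated heights agree with the description. Next I'll check reachability of all the poses, then look at the hub close up.

```bash
cat >> h.py <<'E'
V0=(.6275,-.0444,.0799)
def toolq(x,y):  # tool axes x,y -> quat
    z=np.cross(x,y); return R.from_matrix(np.c_[x,y,z]).as_quat()
def bedq(yaw):
    B=bedR(yaw); return toolq(B[:,0],-B[:,2])
def downq(yaw=0.): return toolq(np.array([np.cos(yaw),np.sin(yaw),0]),np.array([0,0,-1.]))
E
python3 - <<'E'
from workcell import bot, hand, kinematics, get_obs, vision
from h import *
o=get_obs(); print(np.round(R.from_quat(o["orientation"]).as_matrix(),2))
V=V0
P={"hubabove":([.474,.278,.2],downq()),"hub":([.474,.278,.035],downq())}
for n,p in {"place":[.015,0,.035],"placeup":[.015,0,.14],"knob":[-.186,0,.018],"knobup":[-.186,0,.1],"knobend":[-.145,0,.018],
 "ball0":[-.07,-.095,.137],"ballmid":[-.087-.08,-.095,.095],"ballend":[-.179,-.095,.047]}.items(): P[n]=(bed2w(*V,p)[0],bedq(V[2]))
for f in(0,1):
  for n,(p,q) in P.items():
    if f: m=R.from_quat(q).as_matrix(); q=R.from_matrix(m*[-1,1,-1]).as_quat()
    s=kinematics.solve_ik(np.array(p),q); print(f,n,np.round(p,3),None if s is None else np.round(s,2))
E
```

```text
[[ 0.96 -0.    0.26]
 [-0.26 -0.    0.96]
 [-0.   -1.   -0.  ]]
0 hubabove [0.474 0.278 0.2  ] [ 0.53  0.29  1.84 -0.    1.01 -1.04]
0 hub [0.474 0.278 0.035] [ 0.53  0.53  1.94 -0.    0.67 -1.04]
0 place [ 0.623 -0.045  0.168] [-0.13  0.28  2.08  0.37  0.29 -2.11]
0 placeup [ 0.571 -0.049  0.259] [-0.15  0.06  2.1   0.25  0.49 -1.99]
0 knob [ 0.458 -0.058  0.053] [-0.24  0.37  2.45  2.44  0.25  1.98]
0 knobup [ 0.417 -0.061  0.124] None
0 knobend [ 0.493 -0.055  0.073] [-0.21  0.34  2.38  2.09  0.16  2.36]
0 ball0 [ 0.506 -0.149  0.214] [-0.44  0.07  2.2   0.58  0.47 -2.57]
0 ballmid [ 0.444 -0.154  0.129] None
0 ballend [ 0.457 -0.153  0.081] [-0.52  0.32  2.38  1.56  0.29  2.62]
1 hubabove [0.474 0.278 0.2  ] [ 0.53  0.29  1.84 -0.    1.01  2.1 ]
1 hub [0.474 0.278 0.035] [ 0.53  0.53  1.94 -0.    0.67  2.1 ]
1 place [ 0.623 -0.045  0.168] [-0.13  0.28  2.08  0.37  0.29  1.04]
1 placeup [ 0.571 -0.049  0.259] [-0.15  0.06  2.1   0.25  0.49  1.15]
1 knob [ 0.458 -0.058  0.053] [-0.24  0.37  2.45  2.44  0.25 -1.16]
1 knobup [ 0.417 -0.061  0.124] [-0.29  0.11  2.49  1.31  0.19 -0.05]
1 knobend [ 0.493 -0.055  0.073] [-0.21  0.34  2.38  2.09  0.16 -0.78]
1 ball0 [ 0.506 -0.149  0.214] [-0.44  0.07  2.2   0.58  0.47  0.57]
1 ballmid [ 0.444 -0.154  0.129] [-0.54  0.18  2.37  1.1   0.33 -0.06]
1 ballend [ 0.457 -0.153  0.081] [-0.52  0.32  2.38  1.56  0.29 -0.52]
```

```bash
cat >> h.py <<'E'
def flip(q): return R.from_matrix(R.from_quat(q).as_matrix()*[-1,1,-1]).as_quat()
def snap(name,fn):
    from workcell import vision
    r=vision.read_camera(name); np.savez(fn+".npz",**r); cv2.imwrite(f"pics/{fn}.png",r["frame"][:,:,::-1]); return r
E
python3 - <<'E'
from workcell import bot, hand, kinematics, get_obs, vision
from h import *
bot.reach([.474,.278,.2],flip(downq()))
r=snap("wrist","w1"); print(get_obs()["time_s"],get_obs()["position"],proj(r,[[.4745,.278,.038]]))
for t in (0,10,15,20,25,30,40,45,50):
  B=R.from_euler('z',V0[2]).as_matrix()@R.from_euler('y',-t,degrees=True).as_matrix()
  q=flip(toolq(B[:,0],-B[:,2]))
  print(t,*[None if (s:=kinematics.solve_ik(bed2w(*V0,p)[0],q)) is None else np.round(s,2) for p in([-.19,0,.018],[-.150,0,.018],[-.19,0,.1])])
E
```

```text
2.025 [0.47384183 0.27855975 0.20007283] [[278.86770529 193.87797623]]
0 [-0.13  0.41  2.13 -0.    0.61  1.36] [-0.12  0.41  2.05 -0.    0.69  1.37] [-0.15  0.22  2.17 -0.    0.75  1.34]
10 [-0.16  0.36  2.24  0.11  0.37  1.23] [-0.14  0.35  2.17  0.09  0.45  1.27] [-0.19  0.15  2.28  0.09  0.54  1.23]
15 [-0.18  0.35  2.3   0.27  0.25  1.06] [-0.16  0.34  2.22  0.19  0.33  1.17] [-0.21  0.13  2.34  0.18  0.43  1.13]
20 [-0.2   0.34  2.36  0.74  0.14  0.58] [-0.17  0.33  2.28  0.42  0.21  0.92] [-0.23  0.11  2.39  0.34  0.33  0.96]
25 [-0.22  0.35  2.41  1.89  0.13 -0.6 ] [-0.19  0.33  2.34  1.12  0.13  0.2 ] [-0.26  0.1   2.45  0.67  0.23  0.6 ]
30 [-0.24  0.38  2.46  2.46  0.25 -1.19] [-0.21  0.34  2.39  2.15  0.17 -0.84] [-0.29  0.11  2.5   1.35  0.19 -0.11]
40 [-0.3   0.48  2.55  2.7   0.6  -1.5 ] [-0.26  0.41  2.49  2.66  0.48 -1.4 ] [-0.37  0.17  2.6   2.33  0.4  -1.16]
45 [-0.33  0.56  2.59  2.73  0.8  -1.58] [-0.28  0.48  2.53  2.72  0.66 -1.49] [-0.42  0.24  2.65  2.48  0.58 -1.36]
50 [-0.37  0.67  2.62  2.74  1.01 -1.65] [-0.31  0.56  2.56  2.75  0.86 -1.56] None
```

View pics/w1.png

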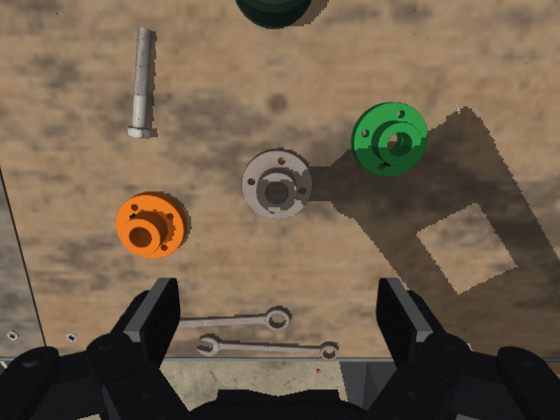

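The wrist view confirms it: the grey hub has its boss top at about (275,191) and flange centre at about (277,184), with green to the right and orange to the left. I'll refine the position and grasp it.

```bash
python3 - <<'E'
from h import *
W=dict(np.load("w1.npz"));T=dict(np.load("top0.npz"))
h=cv2.cvtColor(W["frame"],cv2.COLOR_RGB2HSV); 
print("boss",onplane(W,(275.5,191),.038),"flange",onplane(W,(277.3,183.5),.014))
cv2.imwrite("pics/c_w1.png",cv2.resize(W["frame"][140:230,230:325,::-1],None,fx=6,fy=6,interpolation=cv2.INTER_CUBIC))
E
```

```text
boss [0.47708431 0.28092133 0.038     ] flange [0.47770458 0.27940602 0.014     ]
```

View pics/c_w1.png

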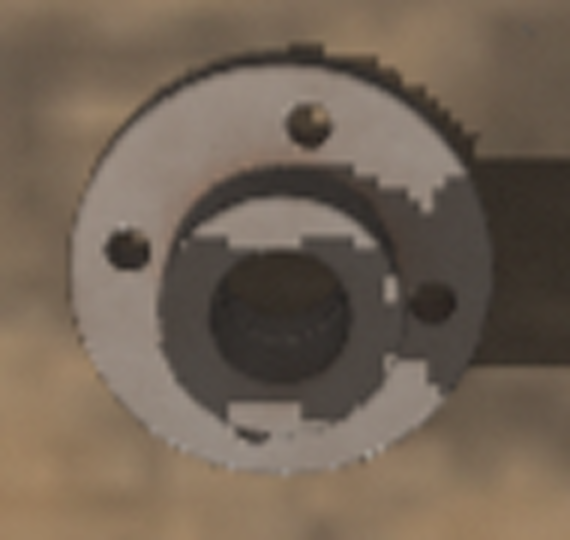

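```bash
python3 - <<'E'
from workcell import bot, hand, kinematics, get_obs, vision
from h import *
q=flip(downq())
bot.servo_line([.4752,.279,.10],q,velocity=.2)
bot.servo_line([.4752,.279,.036],q,velocity=.06)
o=get_obs(); print(o["time_s"],np.round(o["wrist_force"],1))
hand.move_gripper(.03,50)
o=get_obs(); print(o["time_s"],np.round(o["wrist_force"],1),o["gripper_width"],o["position"])
bot.servo_line([.4752,.279,.20],q,velocity=.15)
r=snap("wrist","w2"); o=get_obs(); print(o["time_s"],np.round(o["wrist_force"],1),o["gripper_width"])
E
```

```text
3.8917 [-0.4 -0.4  0.6]
4.4167 [-1.7 -0.1  5.1] 0.03395883919446905 [0.47533585 0.27917236 0.03647841]
5.7083 [-0.6  0.2 -3. ] 0.034149968516893704
```

View pics/w2.png

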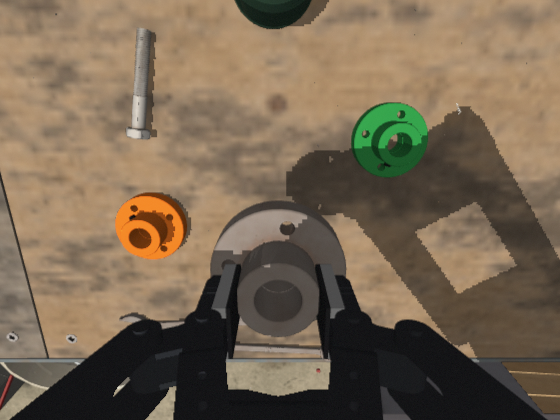

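```bash
python3 - <<'E'
from workcell import bot, hand, kinematics, get_obs, vision
from h import *
V=V0; q=flip(bedq(V[2])); 
p=bed2w(*V,[.0,0,.24])[0]; print(p,kinematics.solve_ik(p,q))
bot.reach(p,q)
r=snap("wrist","w3"); o=get_obs(); print(o["time_s"],np.round(o["wrist_force"],1),o["gripper_width"],np.round(o["position"],4))
pts={"fjL":[.07,.045,.036],"fjR":[.07,-.045,.036],"mjL":[-.035,.045,.032],"mjR":[-.035,-.045,.032],"knob":[-.186,0,.016],"hinge":[-.087,-.095,.045]}
for n,x in pts.items(): print(n,np.round(proj(r,bed2w(*V,x))[0],1))
E
```

```text
[ 0.50788284 -0.0539778   0.3378461 ] [-0.19570982 -0.15285407  2.09883851  0.21288409  0.69973232  1.16672425]
7.1167 [ 0.3  0.5 -2.8] 0.03404571942742287 [ 0.508  -0.0532  0.3373]
fjL [229.8 108.8]
fjR [328.  108.7]
mjL [234.9 215.3]
mjR [322.7 215.3]
knob [278.8 328.6]
hinge [370.4 266.7]
```

View pics/w3.png

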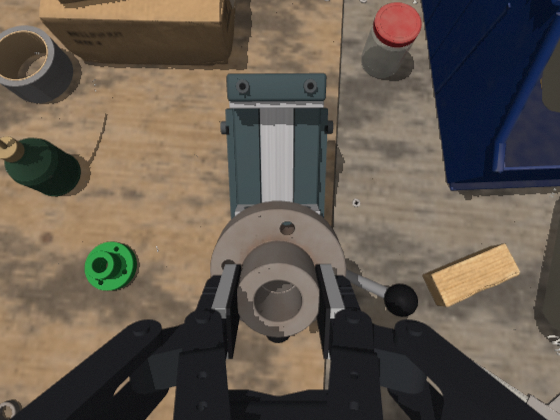

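```bash
python3 - <<'E'
from h import *
W=dict(np.load("w3.npz"))
cv2.imwrite("pics/c_w3.png",cv2.resize(W["frame"][60:225,210:345,::-1],None,fx=3.6,fy=3.6,interpolation=cv2.INTER_CUBIC))
g=cv2.cvtColor(W["frame"],cv2.COLOR_RGB2GRAY).astype(int)
print("row105",g[105,220:335].tolist()); print("row150",g[150,222:335].tolist()); print("col250",g[95:120,245].tolist(),g[95:120,310].tolist())
E
```

```text
row105 [142, 141, 143, 142, 143, 144, 143, 143, 142, 150, 170, 172, 172, 171, 171, 172, 170, 170, 171, 170, 170, 171, 171, 170, 155, 152, 152, 151, 151, 151, 151, 150, 151, 151, 111, 99, 160, 171, 170, 170, 171, 170, 171, 170, 170, 170, 170, 170, 171, 170, 156, 151, 150, 152, 152, 152, 151, 151, 152, 150, 166, 169, 169, 169, 169, 169, 168, 169, 168, 169, 168, 169, 168, 169, 168, 168, 153, 149, 150, 149, 150, 149, 149, 149, 149, 149, 163, 168, 167, 169, 169, 168, 167, 168, 168, 168, 168, 168, 170, 168, 167, 169, 162, 117, 100, 97, 97, 97, 96, 96, 97, 97, 99, 99, 99]
row150 [132, 133, 134, 133, 133, 100, 79, 78, 77, 77, 76, 77, 63, 66, 73, 77, 79, 78, 78, 77, 78, 79, 78, 78, 78, 79, 78, 78, 77, 76, 78, 77, 76, 77, 78, 78, 77, 49, 80, 161, 174, 174, 175, 176, 181, 179, 173, 174, 180, 176, 177, 179, 180, 174, 168, 172, 174, 172, 173, 175, 172, 171, 173, 178, 178, 176, 173, 170, 171, 172, 176, 94, 54, 72, 78, 76, 76, 77, 76, 76, 76, 78, 76, 77, 77, 76, 75, 75, 75, 76, 76, 77, 76, 78, 77, 71, 59, 44, 44, 43, 71, 76, 76, 76, 79, 82, 83, 84, 82, 82, 80, 80, 78]
col250 [45, 45, 42, 61, 59, 44, 58, 92, 103, 100, 152, 170, 139, 80, 48, 46, 47, 44, 46, 44, 48, 46, 47, 45, 44] [45, 51, 68, 68, 54, 35, 90, 104, 156, 171, 169, 170, 117, 55, 46, 47, 46, 46, 45, 46, 47, 46, 49, 48, 44]
```

View pics/c_w3.png

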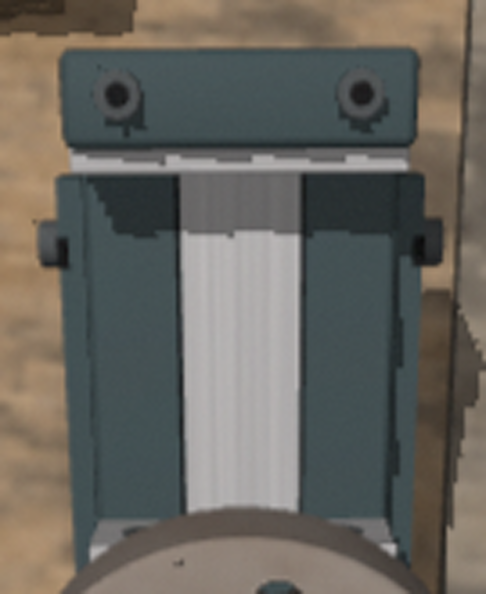

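The view is square to the bed. The fixed-jaw plate spans columns 229–322 at front row about 107, which puts the vise about 2 mm further left and 1 mm further up than the first fit. I'll correct for that and lower the hub onto the bed until contact.

```bash
cat >> h.py <<'E'
V1=(.6285,-.0424,.080)
E
python3 - <<'E'
from workcell import bot, hand, kinematics, get_obs, vision
from h import *
V=V1; q=flip(bedq(V[2])); B=bedR(V[2])
go=lambda p,v:bot.servo_line(bed2w(*V,p)[0],q,velocity=v)
go([.010,0,.12],.2); go([.010,0,.044],.1)
bot.dwell(.2); f0=get_obs()["wrist_force"]@B
print(get_obs()["time_s"],np.round(f0,1))
for z in np.arange(.042,.026,-.001):
    go([.010,0,z],.02); o=get_obs(); f=o["wrist_force"]@B-f0; pb=(o["position"]-[V[0],V[1],.13])@B
    print(round(z,4),np.round(f,1),np.round(pb,4))
    if f[2]>4: break
print(get_obs()["time_s"]); r=snap("wrist","w4");snap("scene","s4")
cv2.imwrite("pics/s4.png",cv2.resize(cv2.imread("pics/s4.png")[170:285,250:375],None,fx=5,fy=5,interpolation=cv2.INTER_CUBIC))
E
```

```text
8.9833 [-1.9  0.6 -2.6]
0.042 [ 1.2 -0.7 -0.2] [0.01  0.    0.042]
0.041 [-0.4 -0.4  0.3] [0.0099 0.     0.0409]
0.04 [-0.2 -0.6  0.1] [0.0099 0.     0.0399]
0.039 [ 0.9 -0.6  0.4] [0.01   0.     0.0389]
0.038 [ 0.6 -0.3  0. ] [0.01   0.     0.0379]
0.037 [ 0.4 -1.5  4.7] [ 0.01   -0.0001  0.0372]
10.4833
```

View pics/w4.png

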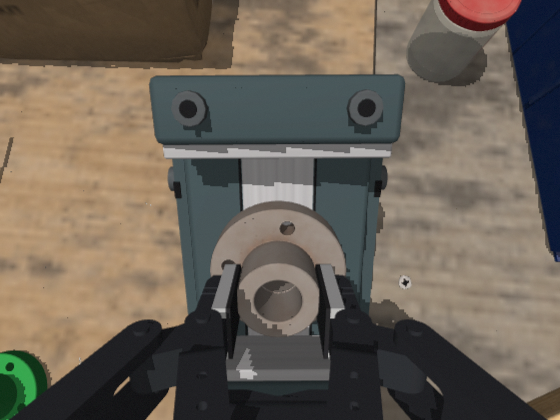

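View pics/s4.png

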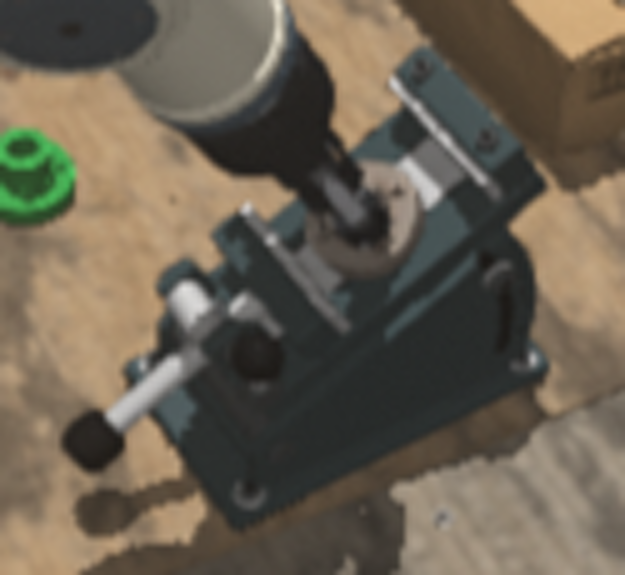

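Contact came at bed z 37 mm, as expected. The hub at column 278 is centred on the rail (241–315), with a gap on both sides in x. Releasing and backing off.

```bash
python3 - <<'E'
from workcell import bot, hand, kinematics, get_obs, vision
from h import *
V=V1; q=flip(bedq(V[2])); B=bedR(V[2])
go=lambda p,v:bot.servo_line(bed2w(*V,p)[0],q,velocity=v)
hand.move_gripper(.055); bot.dwell(.3)
go([.010,0,.08],.08); hand.move_gripper(.085); go([.010,0,.2],.25)
o=get_obs();print(o["time_s"],o["wrist_force"]@B)
snap("wrist","w5")
E
```

```text
12.95 [0.36956888 0.45594435 0.17473235]
```

View pics/w5.png

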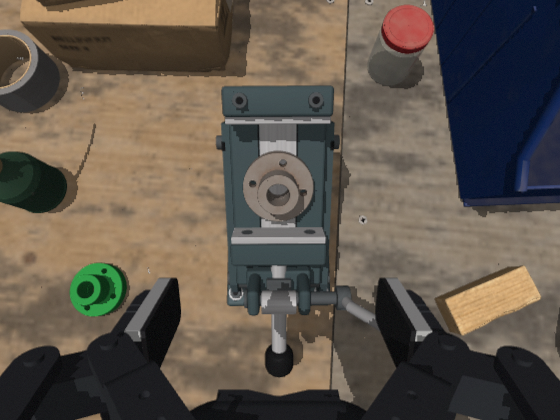

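The hub lies flat and central at (278,188), just above the lower jaw. The knob is at (279,360), and the ball is hidden behind the right finger. I'll check the knob and hub against the predictions.

```bash
python3 - <<'E'
from h import *
W=dict(np.load("w5.npz")); V=V1; B=bedR(V[2]); c0=np.array([V[0],V[1],.13])
m=((W["frame"].max(2)<50)).astype(np.uint8); mm=np.zeros_like(m); mm[335:385,255:303]=m[335:385,255:303]
n,l,st,ce=cv2.connectedComponentsWithStats(mm); i=1+np.argmax(st[1:,4]); print("knob",ce[i],st[i], "pred t=0",proj(W,bed2w(*V,[-.186,0,.016])),proj(W,bed2w(*V,[-.176,0,.016])))
def onbed(uv,z):
    o,d=ray(W,uv); o=(o-c0)@B; d=d@B; return o+d*(z-o[2])/d[2]
print("hub flange",onbed((278,187.5),.014),"boss",onbed((279.5,195),.038))
print("mj top front edge", onbed((279,231),.032),"fixed",onbed((277.5,121.5),.036), "knob",onbed(ce[i],.016))
E
python3 - <<'E'
import cv2
a=cv2.imread("pics/w5.png")
cv2.imwrite("pics/c_w5.png",cv2.resize(a[210:385,215:385],None,fx=3.4,fy=3.4,interpolation=cv2.INTER_CUBIC))
E
```

```text
knob [279.17878788 361.58939394] [266 344  28  33 660] pred t=0 [[278.17604536 359.69715616]] [[278.17332613 352.33774013]]
hub flange [0.01055705 0.00010285 0.014     ] boss [ 0.01019423 -0.00117878  0.038     ]
mj top front edge [-0.02583561 -0.00078318  0.032     ] fixed [0.07189685 0.00049895 0.036     ] knob [-0.18859924 -0.00111369  0.016     ]
```

View pics/c_w5.png

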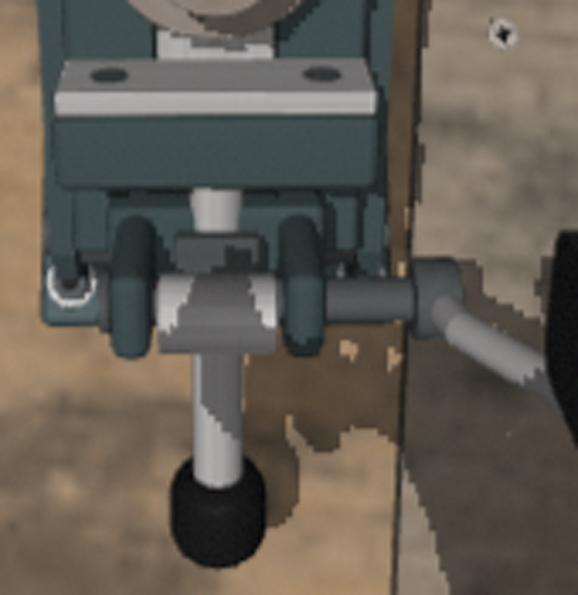

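The hub reads bed (0.0105, 0, flat). The knob is within 3 mm of the prediction, with travel 0–3 mm. I'll push the knob's free end with the closed fingertips, tool tilted about 10°, because that stays clear of the nose and of the wrist singularity.

```bash
cat >> h.py <<'E'
def tq(t,yaw=.08):
    B=R.from_euler('z',yaw).as_matrix()@R.from_euler('y',-t,degrees=True).as_matrix(); return flip(toolq(B[:,0],-B[:,2]))
E
python3 - <<'E'
from workcell import bot, hand, kinematics, get_obs, vision
from h import *
V=V1
for t in(0,5,10):
  print(t)
  for p in([-.23,0,.12],[-.232,0,.022],[-.17,0,.022],[-.07,-.095,.137],[-.167,-.095,.095],[-.179,-.095,.047],[-.14,-.095,.137],[-.20,-.14,.18]):
    s=kinematics.solve_ik(bed2w(*V,p)[0],tq(t)); print(p,np.round(bed2w(*V,p)[0],3),None if s is None else np.round(s,2))
E
```

```text
0
[-0.23, 0, 0.12] [ 0.37  -0.063  0.119] [-0.17  0.16  2.26 -0.    0.72  1.32]
[-0.232, 0, 0.022] [ 0.417 -0.059  0.033] [-0.14  0.41  2.21 -0.    0.52  1.35]
[-0.17, 0, 0.022] [ 0.471 -0.055  0.064] [-0.12  0.4   2.09 -0.    0.65  1.37]
[-0.07, -0.095, 0.137] [ 0.507 -0.147  0.214] [-0.29  0.24  1.87 -0.    1.03  1.21]
[-0.167, -0.095, 0.095] [ 0.445 -0.152  0.129] [-0.33  0.28  2.06 -0.    0.8   1.16]
[-0.179, -0.095, 0.047] [ 0.458 -0.151  0.081] [-0.32  0.38  2.07 -0.    0.7   1.17]
[-0.14, -0.095, 0.137] [ 0.447 -0.152  0.179] [-0.33  0.2   2.02 -0.    0.92  1.16]
[-0.2, -0.14, 0.18] [ 0.377 -0.203  0.186] [-0.5   0.12  2.1  -0.    0.92  0.99]
5
[-0.23, 0, 0.12] [ 0.37  -0.063  0.119] [-0.19  0.13  2.31  0.04  0.62  1.27]
[-0.232, 0, 0.022] [ 0.417 -0.059  0.033] [-0.16  0.38  2.27  0.05  0.41  1.28]
[-0.17, 0, 0.022] [ 0.471 -0.055  0.064] [-0.13  0.37  2.15  0.04  0.54  1.33]
[-0.07, -0.095, 0.137] [ 0.507 -0.147  0.214] [-0.31  0.2   1.93  0.04  0.93  1.16]
[-0.167, -0.095, 0.095] [ 0.445 -0.152  0.129] [-0.36  0.24  2.12  0.06  0.7   1.09]
[-0.179, -0.095, 0.047] [ 0.458 -0
[... 174 characters left out ...]
86] [-0.54  0.09  2.14  0.07  0.84  0.91]
10
[-0.23, 0, 0.12] [ 0.37  -0.063  0.119] [-0.22  0.09  2.36  0.1   0.52  1.19]
[-0.232, 0, 0.022] [ 0.417 -0.059  0.033] [-0.18  0.37  2.32  0.16  0.29  1.16]
[-0.17, 0, 0.022] [ 0.471 -0.055  0.064] [-0.15  0.35  2.21  0.1   0.42  1.26]
[-0.07, -0.095, 0.137] [ 0.507 -0.147  0.214] [-0.33  0.17  1.98  0.09  0.83  1.11]
[-0.167, -0.095, 0.095] [ 0.445 -0.152  0.129] [-0.39  0.22  2.17  0.14  0.61  1.  ]
[-0.179, -0.095, 0.047] [ 0.458 -0.151  0.081] [-0.37  0.32  2.17  0.16  0.49  0.98]
[-0.14, -0.095, 0.137] [ 0.447 -0.152  0.179] [-0.39  0.13  2.12  0.12  0.73  1.02]
[-0.2, -0.14, 0.18] [ 0.377 -0.203  0.186] [-0.58  0.06  2.19  0.15  0.76  0.81]
```

```bash
python3 - <<'E'
from workcell import bot, hand, kinematics, get_obs, vision
from h import *
V=V1; B=bedR(V[2]); q=tq(8)
go=lambda p,v:bot.servo_line(bed2w(*V,p)[0],q,velocity=v)
hand.move_gripper(0.0,40)
bot.reach(bed2w(*V,[-.235,0,.13])[0],q); go([-.235,0,.024],.15)
bot.dwell(.15); f0=get_obs()["wrist_force"]@B; print(get_obs()["time_s"],np.round(f0,1),np.round((get_obs()["position"]-[V[0],V[1],.13])@B,4))
x=-.235; xc=None
while x<-.195:
    x+=.0015; go([x,0,.024],.03); f=get_obs()["wrist_force"]@B-f0
    if f[0]<-4: xc=x; break
print("contact",xc,np.round(f,1),get_obs()["time_s"])
snap("wrist","w6"); snap("scene","s6")
E
```

```text
15.775 [ 0.3 -0.1  0.1] [-2.345e-01 -1.000e-04  2.460e-02]
contact -0.20949999999999996 [-7.  -1.2 -0.6] 20.025
```

View pics/s6.png

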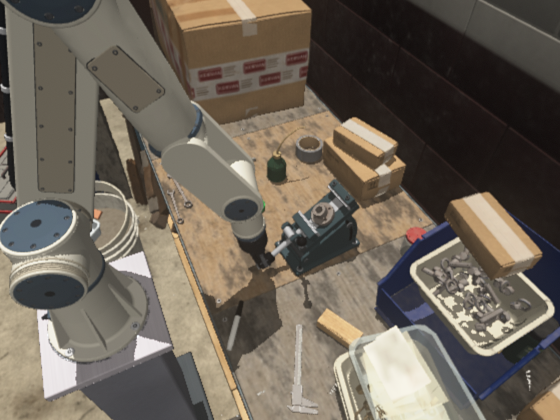

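View pics/w6.png

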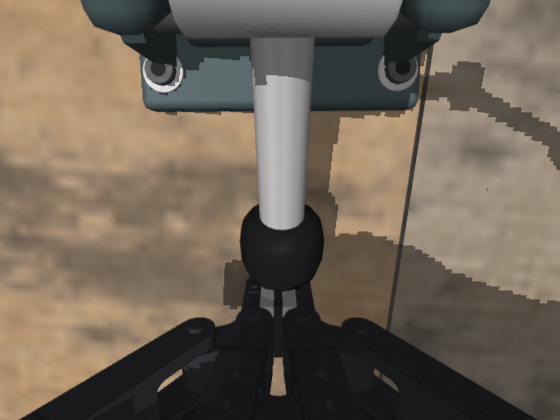

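Contact at the knob came at 7 N, with the fingers centred on its free end (knob at column 281, row 245). Travel there is about 2.5 mm, so roughly 36 mm to go: 29 mm in one slow line, then small steps with force checks.

```bash
python3 - <<'E'
from workcell import bot, hand, kinematics, get_obs, vision
from h import *
V=V1; B=bedR(V[2]); q=tq(8)
go=lambda p,v:bot.servo_line(bed2w(*V,p)[0],q,velocity=v)
f0=np.array([.3,-.1,.1]); x=-.2095
fx=lambda:(get_obs()["wrist_force"]@B-f0)
go([x+.015,0,.024],.025); print(fx()); 
if fx()[0]>-20:
    go([x+.029,0,.024],.025); print(fx())
x+=.029; st=.001
for i in range(30):
    x+=st; go([x,0,.024],.015); f=fx(); o=get_obs(); print(round(x,4),np.round(f,1),np.round((o["position"]-[V[0],V[1],.13])@B,4)[0],round(o["time_s"],2))
    if f[0]<-19: break
    if f[0]<-14.5: st=.0005
    if x>-.1660: print("too far"); break
E
```

```text
[-8.94740971 -1.47227061 -2.09781928]
[-8.95675591 -1.28911813 -0.32056888]
-0.1795 [-9.7 -1.3 -1.5] -0.1827 21.83
-0.1785 [-10.3  -2.2  -0.4] -0.1818 22.08
-0.1775 [-10.3  -1.8  -0.3] -0.1808 22.33
-0.1765 [-10.   -1.9  -1.4] -0.1798 22.58
-0.1755 [-10.7  -0.7  -0.2] -0.1788 22.83
-0.1745 [-9.6 -1.7 -0.6] -0.1778 23.08
-0.1735 [-10.4  -1.4  -0.7] -0.1768 23.33
-0.1725 [-10.5  -0.9  -0.6] -0.1758 23.58
-0.1715 [-9.7 -1.5 -0.3] -0.1748 23.83
-0.1705 [-11.1  -2.3  -1.3] -0.1739 24.08
-0.1695 [-12.1  -2.3  -1. ] -0.1737 24.33
-0.1685 [-14.7  -3.   -2.2] -0.1736 24.58
-0.168 [-15.8  -2.5  -2.8] -0.1736 24.83
-0.1675 [-17.3  -4.1  -3. ] -0.1735 25.08
-0.167 [-18.3  -4.7  -3.2] -0.1735 25.33
-0.1665 [-18.3  -4.5  -2.5] -0.1734 25.58
-0.166 [-19.7  -6.   -2.4] -0.1733 25.83
```

The hard stop shows clearly: the TCP is stalled at -0.1735 while the force climbs to about 20 N. I'll hold there and look.

```bash
python3 - <<'E'
from workcell import bot, hand, kinematics, get_obs, vision
from h import *
V=V1; B=bedR(V[2]); q=tq(8)
bot.servo_line(bed2w(*V,[-.1653,0,.024])[0],q,velocity=.015); bot.dwell(.5)
o=get_obs(); print(np.round(o["wrist_force"]@B,1),o["time_s"])
snap("scene","s7"); snap("top","t7")
cv2.imwrite("pics/c_s7.png",cv2.resize(cv2.imread("pics/s7.png")[170:285,250:375],None,fx=5,fy=5,interpolation=cv2.INTER_CUBIC))
E
```

```text
[-21.1  -5.7  -2.7] 26.5833
```

View pics/c_s7.png

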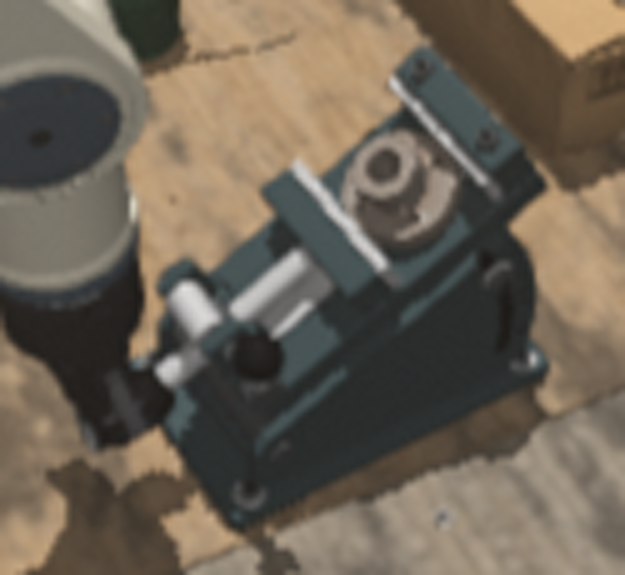

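The hub sits against the fixed jaw with the moving jaw on it, and the lever is still up. Now I'll leave the knob and look at the lever ball.

```bash
python3 - <<'E'
from workcell import bot, hand, kinematics, get_obs, vision
from h import *
V=V1; B=bedR(V[2]); q=tq(8)
go=lambda p,v:bot.servo_line(bed2w(*V,p)[0],q,velocity=v)
go([-.20,0,.024],.05); go([-.235,0,.024],.15); go([-.235,-.02,.14],.25)
hand.move_gripper(.055,30)
b=bed2w(*V,[-.069,-.095,.135])[0]; print("ball",b)
d=R.from_quat(q).as_matrix()[:,1]
bot.reach(b-d*.12,q)
r=snap("wrist","w8"); print(get_obs()["time_s"],proj(r,b),proj(r,bed2w(*V,[[.037,0,.038]])))
E
```

```text
ball [ 0.50924314 -0.14726577  0.21241343]
30.125 [[279.25395049 208.66331515]] [[154.24951039  19.79341994]]
```

View pics/w8.png

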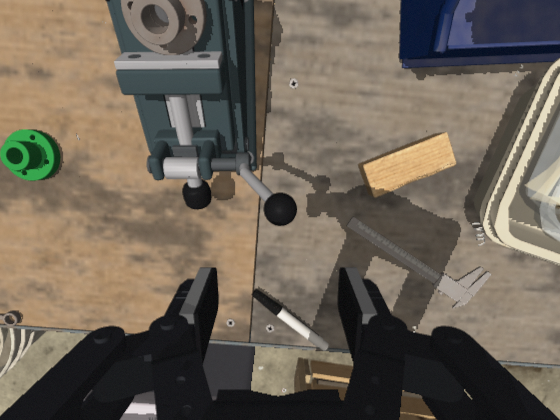

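Ball at (280.5,209), predicted (279.3,208.7), which agrees within about 1 mm. I'll grip it and swing it along the arc.

```bash
python3 - <<'E'
from workcell import bot, hand, kinematics, get_obs, vision
from h import *
V=V1; B=bedR(V[2]); q=tq(8); d=R.from_quat(q).as_matrix()[:,1]
ball=lambda t:bed2w(*V,[-.087+.092*np.sin(.349-t),-.0955,.045+.092*np.cos(.349-t)])[0]+d*.002
T=np.linspace(.15,1.92,14)
assert all(kinematics.solve_ik(ball(t),q) is not None for t in T)
bot.servo_line(ball(.15),q,velocity=.1)
f0=get_obs()["wrist_force"]@B
hand.move_gripper(.015,30)
o=get_obs(); print(o["time_s"],o["gripper_width"],np.round(o["wrist_force"]@B-f0,1))
for t in T[1:]:
    bot.servo_line(ball(t),q,velocity=.05); o=get_obs(); f=o["wrist_force"]@B-f0
    print(round(t,2),np.round(f,1),np.round((o["position"]-ball(t))*1e3,1),round(o["gripper_width"],4),round(o["time_s"],2))
    if np.linalg.norm(f)>25: print("stop"); break
snap("wrist","w9");snap("scene","s9")
cv2.imwrite("pics/c_s9.png",cv2.resize(cv2.imread("pics/s9.png")[170:285,250:375],None,fx=5,fy=5,interpolation=cv2.INTER_CUBIC))
E
```

```text
31.8833 0.023205765795265683 [ 1.4 -1.6  6. ]
0.29 [1.1 0.  7.4] [ 0.3 -0.3  0.7] 0.0231 32.28
0.42 [ 1.  -0.3  5.7] [ 0.6 -0.3  0.7] 0.0235 32.68
0.56 [ 0.5 -2.1  1. ] [ 0.4 -0.3  0.3] 0.0236 33.08
0.69 [ 1.5 -5.1 -0.3] [ 0.2 -0.2  0.1] 0.0231 33.48
0.83 [-0.2 -5.4 -2.8] [-0.3 -0.3 -0.4] 0.0229 33.88
0.97 [-0.5 -6.4 -0.4] [-0.2 -0.4 -0.4] 0.0231 34.28
1.1 [-0.7 -6.4 -0.5] [ 0.1 -0.5 -0.2] 0.0227 34.68
1.24 [ 2.2 -6.2 -1.9] [ 0.4 -0.5 -0.1] 0.023 35.08
1.38 [ 1.4 -5.2 -2.4] [ 0.6 -0.5 -0.1] 0.0227 35.48
1.51 [ 0.3 -6.1 -0.7] [ 0.5 -0.5 -0.1] 0.0229 35.88
1.65 [-0.5 -6.2 -2.2] [ 0.4 -0.5 -0.2] 0.0229 36.28
1.78 [-0.2 -6.1 -0.9] [ 0.4 -0.4 -0.2] 0.0227 36.68
1.92 [ 0.7 -6.2 -1.1] [ 0.5 -0.4 -0.2] 0.0231 37.08
```

View pics/w9.png

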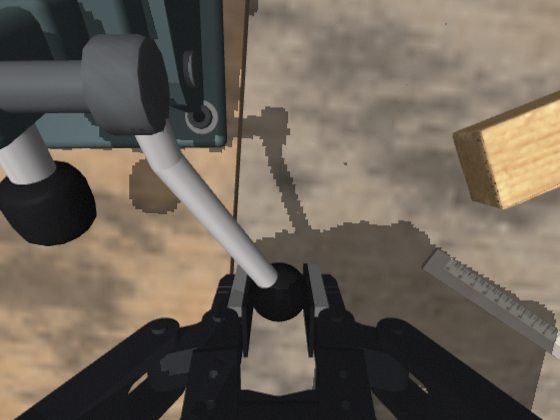

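View pics/c_s9.png

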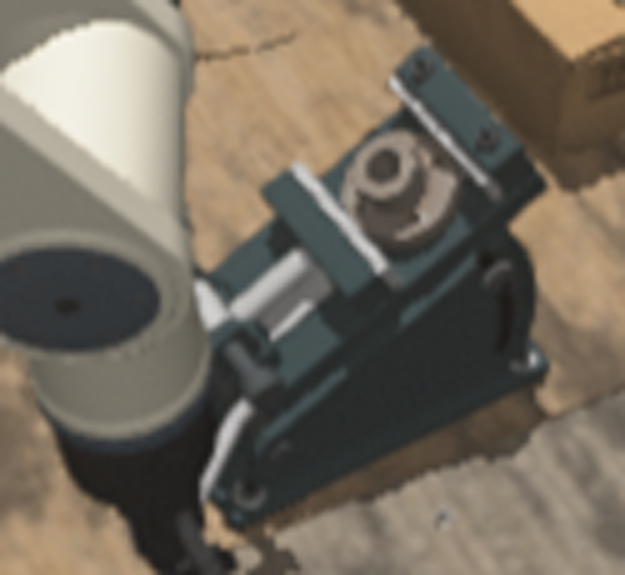

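The ball followed the arc with low forces, and the hub and jaw stayed put. I'll release, back off and verify everything.

```bash
python3 - <<'E'
from workcell import bot, hand, kinematics, get_obs, vision
from h import *
V=V1; q=tq(8); d=R.from_quat(q).as_matrix()[:,1]
hand.move_gripper(.055); bot.dwell(.2)
p=get_obs()["position"]; bot.servo_line(p-d*.15,q,velocity=.15)
bot.reach(np.array([.40,-.15,.30]),tq(8)); W=snap("wrist","w10"); 
bot.reach(np.array([.32,.28,.32]),tq(0)); S=snap("scene","s10"); T=snap("top","t10"); o=get_obs(); print(o["time_s"],o["wrist_force"])
b=bed2w(*V,[-.179,-.095,.045])[0]; print(b,[proj(c,b)[0] for c in(W,S,T)])
cv2.imwrite("pics/c_s10.png",cv2.resize(cv2.imread("pics/s10.png")[170:285,250:375],None,fx=5,fy=5,interpolation=cv2.INTER_CUBIC))
E
```

```text
41.125 [-0.83620413  0.2057102   0.7752566 ]
[ 0.45914111 -0.1512825   0.07947114] [array([283.84266884, 151.45527346]), array([282.26728256, 279.27722723]), array([331.96150822, 232.7380882 ])]
```

View pics/w10.png

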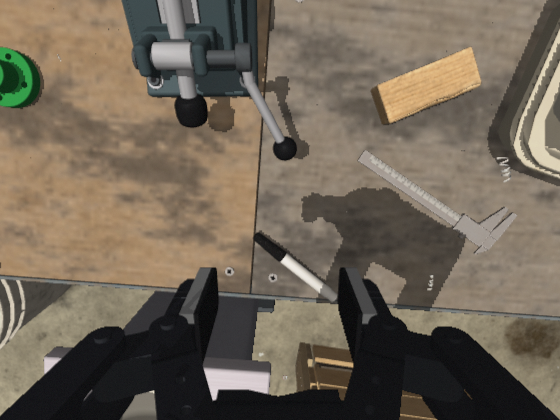

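View pics/c_s10.png

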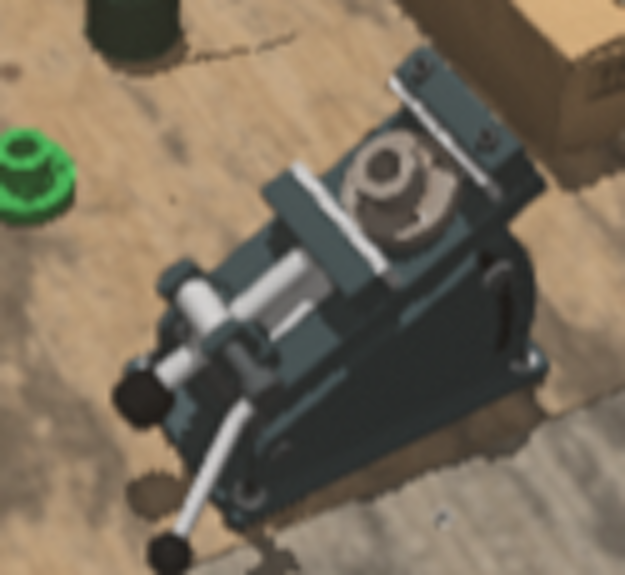

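View pics/t10.png

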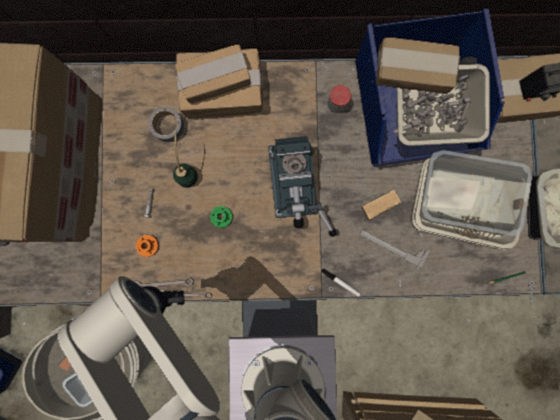

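Everything is in place and the bystanders are unmoved. One numeric check of the lever angle and knob travel.

```bash
python3 - <<'E'
from h import *
V=V1;B=bedR(V[2]);c0=np.array([V[0],V[1],.13])
C={n:dict(np.load(n+".npz")) for n in("w10","s10","t10")}
def blob(c,b,th=48):
    u0,v0,u1,v1=b; m=(c["frame"].max(2)<th).astype(np.uint8); mm=np.zeros_like(m); mm[v0:v1,u0:u1]=m[v0:v1,u0:u1]
    n,l,st,ce=cv2.connectedComponentsWithStats(mm); i=1+np.argmax(st[1:,4]); return ce[i],st[i][2:]
bw,a=blob(C["w10"],(268,133,302,164)); bs,b=blob(C["s10"],(275,272,292,290)); bt,c=blob(C["t10"],(325,226,340,240))
print(bw,a,bs,b,bt,c)
for n1,u1,n2,u2 in(("w10",bw,"s10",bs),("t10",bt,"s10",bs)):
    p,e=tri(C[n1],u1,C[n2],u2); q=(p-c0)@B; print("ball bed",np.round(q,4),round(e,4),"angle",.349-np.arctan2(q[0]+.087,q[2]-.045))
kw,a=blob(C["w10"],(170,92,212,132)); ks,b=blob(C["s10"],(270,242,286,258)); p,e=tri(C["w10"],kw,C["s10"],ks); print("knob bed",np.round((p-c0)@B,4),e,a,b)
E
```

```text
[285.31701031 148.86082474] [ 23  23 388] [283.58695652 280.7173913 ] [ 8  8 46] [332.7804878  232.34146341] [ 8  8 41]
ball bed [-0.18   -0.0968  0.0378] 0.0005 angle 1.997517896760481
ball bed [-0.1796 -0.0982  0.0411] 0.0012 angle 1.9620578400900035
knob bed [-0.1481 -0.0003  0.0142] 0.0004915266630520269 [ 42  34 875] [12 11 85]
```

```bash
python3 - <<'E'
from h import *
V=V1
S0=dict(np.load("scene0.npz"));S=dict(np.load("s10.npz"))
bl=lambda t:bed2w(*V,[-.087+.092*np.sin(.349-t),-.095,.045+.092*np.cos(.349-t)])
print("ball0 meas 301,241.2 pred .15",proj(S0,bl(.15)),"knob0 meas 268.1,258.1 pred",proj(S0,bed2w(*V,[-.1835,0,.016])))
print("ball end meas 283.6,280.7:",[(t,np.round(proj(S,bl(t))[0],1)) for t in(1.8,1.92,2.0,2.06)])
print("knob end pred",proj(S,bed2w(*V,[-.147,0,.016])))
m=(S["frame"].max(2)<48).astype(np.uint8)[242:258,270:286]; n,l,st,ce=cv2.connectedComponentsWithStats(m); i=1+np.argmax(st[1:,4]); print("meas",ce[i]+[270,242])
E
```

```text
ball0 meas 301,241.2 pred .15 [[301.13062218 240.66734647]] knob0 meas 268.1,258.1 pred [[268.39943843 257.23619577]]
ball end meas 283.6,280.7: [(1.8, array([280.7, 278.1])), (1.92, array([282.3, 279.3])), (2.0, array([283.5, 279.9])), (2.06, array([284.6, 280.3]))]
knob end pred [[278.29121601 248.82494656]]
meas [278.41176471 249.36470588]
```

```bash
python3 - <<'E'
import cv2,numpy as np
a=cv2.imread("pics/s10.png")[265:295,268:300]; cv2.imwrite("pics/c_b.png",cv2.resize(a,None,fx=16,fy=16,interpolation=cv2.INTER_CUBIC)*1)
print(a.max(2)[8:24,6:26])
E
```

```text
[[154 141 132 112 106  87  80  91 130 143 169 176 194 196 164 140 173 187
  192 188]
 [159 144 136 132 134 116 114 130 171 182 181 187 199 183 143 155 180 188
  190 189]
 [157 144 139 135 134 137 147 164 166 158 160 190 197 166 139 166 180 183
  184 185]
 [156 147 146 141 138 140 139 142 118  92 106 150 164 142 158 175 178 177
  178 183]
 [167 153 149 149 147 136 104  83  58  44  45  65  94 112 169 182 179 176
  176 182]
 [175 158 147 151 153 115  63  45  42  43  41  40  45  80 165 181 177 174
  176 182]
 [179 165 150 152 159 100  48  40  42  48  45  41  37  51 134 170 173 173
  176 176]
 [182 171 158 157 164  99  46  39  43  45  43  42  38  39  90 153 169 165
  158 150]
 [182 177 168 161 161  96  43  37  41  44  44  40  38  41  91 135 145 138
  130 129]
 [183 182 173 164 158 106  52  37  38  41  40  38  35  42  88 116 130 134
  136 149]
 [183 183 179 171 168 144  84  44  36  37  37  35  38  62 107 136 154 154
  150 151]
 [179 184 184 179 178 173 136  74  42  38  38  42  64 113 153 161 158 151
  145 147]
 [170 179 184 178 173 162 149 103  73  72  78 101 122 151 163 163 157 149
  145 145]
 [162 165 173 158 142 126 134 125 116 119 128 148 158 159 162 163 159 154
  151 149]
 [154 142 141 125 122 135 153 151 143 145 146 149 157 159 161 163 164 160
  158 152]
 [134 124 125 133 151 164 164 160 156 157 152 147 152 157 158 160 163 162
  158 152]]
```

View pics/c_b.png

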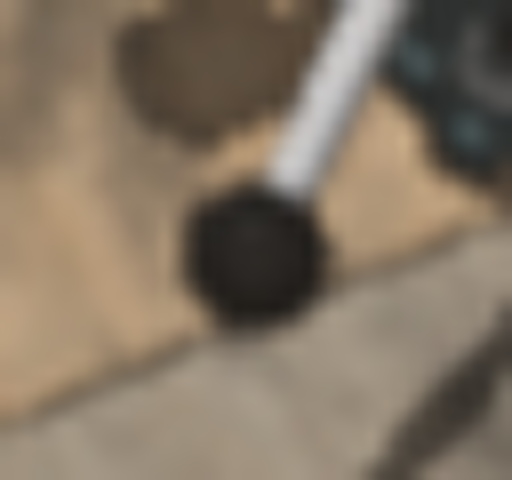

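The scene camera hints at up to about 2.0 rad, while arm kinematics gives 1.92. I have time for one side-on wrist view to settle it.

```bash
python3 - <<'E'
from workcell import bot, hand, kinematics, get_obs, vision
from h import *
V=V1
for dr in(1,):
  a=np.radians(50); y=np.array([0,-np.sin(a),-np.cos(a)]); x=np.array([-1.,0,0]); q=toolq(x,y)
  p=np.array([.40,.03,.20]); s=kinematics.solve_ik(p,q); print(s,get_obs()["joint_pos"])
if s is not None:
  bot.reach(p,q); W=snap("wrist","w11"); print(get_obs()["time_s"])
  bl=lambda t:bed2w(*V,[-.087+.092*np.sin(.349-t),-.095,.045+.092*np.cos(.349-t)])
  print([(t,np.round(proj(W,bl(t))[0],1)) for t in(1.8,1.92,2.0,2.06)],proj(W,bed2w(*V,[-.147,0,.016])))
E
```

```text
[ 0.60681375  0.37794045  2.05243236 -0.69775723  1.3675971   2.56223702] [ 7.13475211e-01 -4.08396164e-02  1.94291880e+00 -1.50117344e-04
  1.23978556e+00  2.20569503e+00]
42.2833
[(1.8, array([311.2, 125.8])), (1.92, array([302.7, 120. ])), (2.0, array([297.4, 115.6])), (2.06, array([293.7, 111.9]))] [[215.58547092  78.81312744]]
```

View pics/w11.png

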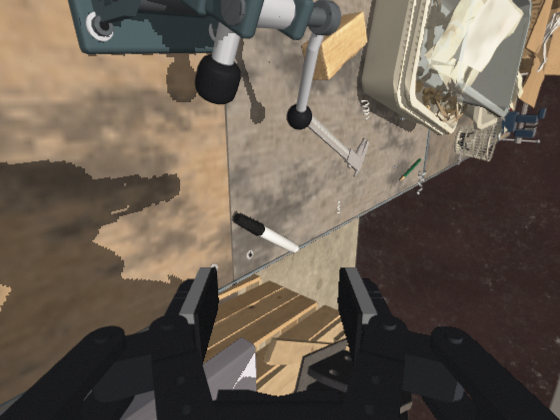

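Side view: ball at (299,117.5) and knob at (217,80). Both views put the lever at about 1.97, which is inside 1.78–2.06 but off centre, as the closing pads nudged the ball down a little. With 23 s left I'll re-grip it and bring it back about 4 mm, which lands in range whichever estimate is right.

```bash
python3 - <<'E'
from workcell import bot, hand, kinematics, get_obs, vision
from h import *
V=V1; B=bedR(V[2]); q=tq(8); d=R.from_quat(q).as_matrix()[:,1]
b=bed2w(*V,[-.1795,-.0960,.0415])[0]+d*.002
bot.reach(b-d*.12,q); hand.move_gripper(.042,25)
bot.servo_line(b,q,velocity=.12); f0=get_obs()["wrist_force"]
hand.move_gripper(.015,25); o=get_obs(); print(o["time_s"],o["gripper_width"],np.round((o["wrist_force"]-f0)@B,1))
p=o["position"]; bot.servo_line(b+B[:,2]*.0042,q,velocity=.03); o=get_obs(); print(np.round((o["wrist_force"]-f0)@B,1),np.round((o["position"]-p)@B*1e3,1))
hand.move_gripper(.042); bot.dwell(.1)
bot.servo_line(b-d*.13,q,velocity=.15)
S=None
a=np.radians(50); y=np.array([0,-np.sin(a),-np.cos(a)]); bot.reach([.40,.03,.20],toolq(np.array([-1.,0,0]),y)); snap("wrist","w12"); snap("scene","s12"); print(get_obs()["time_s"],get_obs()["wrist_force"])
for n in("w11","w12"):
    c=dict(np.load(n+".npz"));m=np.zeros((420,560),np.uint8); m[100:135,280:318]=(c["frame"].max(2)<55)[100:135,280:318]
    k,l,st,ce=cv2.connectedComponentsWithStats(m); i=1+np.argmax(st[1:,4]); print(n,ce[i],st[i])
cv2.imwrite("pics/c_s12.png",cv2.resize(cv2.imread("pics/s12.png")[170:285,250:375],None,fx=5,fy=5,interpolation=cv2.INTER_CUBIC))
E
```

```text
45.3667 0.02320971870718037 [2.2 1.8 0.9]
[3.  1.  0.3] [-0.3  0.   4.1]
48.525 [ 0.20514108  0.26803243 -0.16831564]
w11 [298.57701711 117.67726161] [287 105  25  24 409]
w12 [301.13559322 119.48910412] [290 106  24  25 413]
```

View pics/c_s12.png

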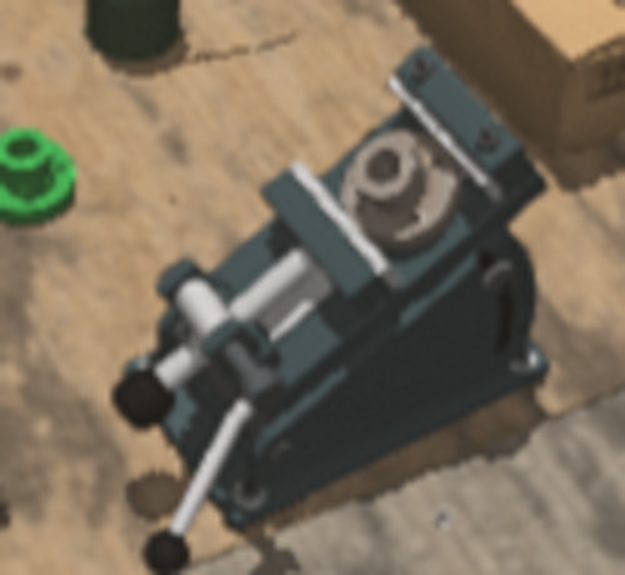

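Side view now has the ball at (301.1,119.5), against (302.7,120.0) predicted for 1.92, so about 1.94 rad. The hub and jaw haven't moved. Handing in.

```bash
python3 - <<'E'
from workcell import hand_in,get_obs
o=get_obs(); print(o["time_s"],abs(o["joint_vel"]).max()); print(hand_in())
E
```

```text
48.525 0.004403376254133522
the job is handed in; nothing more can be done
None
```

I clamped the grey steel hub in the vise, locked the cam lever, and handed the job in at 48.5 s of robot time. There was no verdict.

- **Placing:** I set the hub flange down, midway across the bed, and let go. Contact came at the expected height. After release it measured bed x about 10 mm and y about 0.
- **Closing the jaw:** I pushed the free end of the knob with closed fingertips until the jaw stopped hard at about 39 mm of travel. I then held about 21 N there; I had no direct reading of the force between hub and fixed jaw.
- **Cam lever:** I swung it down by the ball. The last side view put it at about 1.94 rad, inside the 1.78–2.06 range.
- **Final state:** The hub was seated against the fixed jaw with the moving jaw on it, and it had not moved since the push. The robot was clear of everything. In the top view taken after the lever swing, the oil can, wooden block, caliper and bolt were where they started. I did not retake that view after the nudge described below.

**Disagreement between checks:** After the first swing the arm's own position gave 1.92 rad for the lever, but the cameras gave 1.96–2.00. I re-gripped the ball and brought it back 4 mm. The estimates still differ, at about 1.88 from the arm and 1.94–1.96 from the cameras, but all are in range. The camera points disagreed with each other by about 2 mm, which matches the stated calibration.

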